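# Close the mould form and hold the press die over its well

## Task

Complete the pinwheel of the tile mould by laying the two loose wooden bars flat in the two empty places on the slab, square to the slab with the same few millimetres of gap at the joints. Then lift the square steel press die by its handle, carry it clear of the rack of standing steel frames, and finish while holding it still and level about 15 mm above the tops of the bars, centred over the square well and with its edges parallel to the well's sides, so that the fitter can check the gap all round. The die must never touch the form or its bars, nothing may touch the rack, and the hammer, jar and square stay where they are.

Things in the scene. Friction and masses are not known exactly. Their poses are not given: they have to be found in the camera images.
- well (a point): Centre of the form's square well, level with the bar tops, 54 mm above the bench; axes of the form (x, y along the slab's edges, z up). Two bars are bolted down along form x, centred at form (-21, +62) and (+21, -62) mm from here. With the loose bars laid, the four make a pinwheel round a well 86 x 86 mm, with 4 mm gaps where an end faces its neighbour's side.
- seat_far (a point): Empty place on the slab's side farther from the robot: where the centre (half-way up) of a bar laid there belongs, 36 mm above the bench, at form (+62, +21) mm from the well's centre. The bar lies there along the form's y; this point has the form's axes. Either bar fits either place, either way round.
- seat_near (a point): The other empty place, on the side nearer the robot, likewise: 36 mm above the bench, at form x, y = (-62, -21) mm from the well's centre; the bar lies along the form's y.
- bar_1_mid (a point): Centre (half-way up) of a loose wooden bar lying on the bench, 38 x 120 x 36 mm (x, y, z): own y along its length, z up, 0.12 to 0.23 kg. Its length starts within 0.35 rad of world y. The two loose bars look alike; they and the die start right of the rack, in changing places.
- bar_2_mid (a point): Centre (half-way up) of the other loose wooden bar, alike in every way.
- die_grip (a point): Centre of the die's dark wooden handle, 52 mm above the die's underside; handle 70 mm long (die x), 20 mm wide (die y), 24 mm tall, on two thin posts above the middle of a steel plate 78 x 78 x 10 mm, 30 mm open between plate and handle. 0.45 to 0.7 kg. The handle starts within 0.5 rad of world x.
- die_foot (a point): Centre of the die's underside; axes of the die (x along its handle, z up).
- rack_top (a point): Top centre of the fixed rack that stands between the loose parts and the form: three dark steel frames standing on edge in a wooden foot, 330 mm long along its own x, 52 mm wide along its y, 112 mm tall. Must not be touched.
- form: The mould form, fixed, its place and yaw (within 0.3 rad) changing: plywood slab 200 x 200 x 18 mm with two bolted wooden bars on it, each 120 x 38 x 36 mm (tops 54 mm above the bench). Origin under the slab's centre, on the bench, straight below the well's centre; axes along the slab's edges.
- bar_1: The loose bar of bar_1_mid; origin at the centre of its underside.
- bar_2: The loose bar of bar_2_mid; origin at the centre of its underside.
- die: The press die; origin at the centre of its underside.
- rack: The rack; origin at the centre of its underside, on the bench.
- hammer: Bystander: hammer 260 mm long lying on the bench beyond the form. Leave alone.
- jar: Bystander: small jar with a blue lid, 56 mm across, 85 mm tall, standing on the bench beyond the rack. Leave alone.
- square: Bystander: try square (wooden stock 140 mm, steel blade 100 mm) lying on the bench at the far right. Leave alone.
There are look-alikes about, which are no part of the job. What is shaped like the bar_1 but turquoise is not meant. Several things look just like the die: the one meant starts farthest to the robot's left.

How it is judged:
On the way:
1. both loose bars lie flat in the two empty places of the pinwheel, let go ((((horizontal distance between bar_1_mid and seat_far below 0.007 m and z of bar_1_mid in the frame of seat_far between -0.004 and 0.004 m and angle between the y axis of bar_1_mid and the y axis of well, either way round below 0.08 rad) and (horizontal distance between bar_2_mid and seat_near below 0.007 m and z of bar_2_mid in the frame of seat_near between -0.004 and 0.004 m and angle between the y axis of bar_2_mid and the y axis of well, either way round below 0.08 rad)) or ((horizontal distance between bar_2_mid and seat_far below 0.007 m and z of bar_2_mid in the frame of seat_far between -0.004 and 0.004 m and angle between the y axis of bar_2_mid and the y axis of well, either way round below 0.08 rad) and (horizontal distance between bar_1_mid and seat_near below 0.007 m and z of bar_1_mid in the frame of seat_near between -0.004 and 0.004 m and angle between the y axis of bar_1_mid and the y axis of well, either way round below 0.08 rad))) and contact force between each of bar_1, bar_2 and the fingers below 0.1 N and linear speed of each of bar_1, bar_2 below 0.02 m/s), for 0.2 s.
At the end, for the whole second after the job is handed in: A bar lies let go and at rest in each empty place (7 mm sideways, 4 mm in height, 0.08 rad). The die is held still, touching only the fingers: underside 6-24 mm above the bar tops, centred on the well within 6 mm, edges parallel within 0.08 rad (any quarter turn), level within 0.06 rad (all of step 1 and horizontal distance between die_foot and well below 0.006 m and z of die_foot in the frame of well between 0.006 and 0.024 m and (angle between the x axis of die_foot and the x axis of well, either way round below 0.08 rad or angle between the x axis of die_foot and the y axis of well, either way round below 0.08 rad) and angle between die_foot's own z axis and vertical below 0.06 rad and linear speed of die below 0.02 m/s and contact force between die and the fingers above 1 N and contact force between die and form below 0.1 N and contact force between die and bar_1 below 0.1 N and contact force between die and bar_2 below 0.1 N and contact force between die and rack below 0.1 N); the arm keeps its last pose, push and grip.
It fails at once if the die touches the form or a bar (contact force between die and form above 0.5 N or contact force between die and bar_1 above 0.5 N or contact force between die and bar_2 above 0.5 N).
It fails at once if something touches the rack (contact force between rack and anything else above 1 N).
It fails at once if a bystander is moved by more than 15 mm (distance of any of hammer, jar, square from where it was at the start of the episode above 0.015 m).
It also fails if it takes over 72 s, if anything falls off the work surface, if the arm or the gripper's body presses on something with over 40 N, if the wrist force passes 120 N, or if a joint passes its speed limit or range.

## Robot

A 6-joint arm with a two-finger parallel gripper is mounted at the origin on the work surface. World frame = base frame: x ahead of the robot, y to its left, z up, the work surface at z = 0. Lengths are in m, angles in rad, forces in N, time in s.
With the tool pointing down it reaches from about 0.25 to 0.725 m from the base axis. Payload 4 kg.
Tool frame: the origin (TCP) lies at the very end of the fingers, on their centre line; the grasp point (between the pads) lies bot.grasp_offset behind it (bot.grasp_offset is the distance from the TCP to the grasp point, in m); z points along the fingers, y is the direction in which the jaws open and shut (so a half turn about z gives the same grasp; the last joint's range is limited). The gripper opens to 85 mm and grips with 20 to 120 N. Pads are 22 mm wide; open, the fingers measure 114 mm over their backs; the gripper's body (76 mm by 85 mm) begins 54 mm behind the grasp point. The pads swing forward as they close: fully open they stand 13 mm farther back than shut.
Start: joints at [1.23, 0.241, 0.005, 1.335, 0, 1.571], TCP at [0.167, 0.471, 0.231] pointing down, gripper open.
Joint ranges: [-2.72, 2.72], [-1.05, 1.87], [-1.09, 1.28], [-1.99, 2.15], [-1.42, 1.44], [-3.14, 3.14]. Speed limits (rad/s): [2.79, 2.79, 3.14, 3.14, 3.14, 3.14].

## Interface

Orientations are given as a unit quaternion [x, y, z, w].
In Python, from workcell import bot gives the robot as it stands. The module is installed in compiled form; this text tells all that it offers.
- The arm moves only by the shell command python3 -m jog 'ROWS' [OPENING]. ROWS is JSON, a list that holds one entry, the list of rows, each a list of 6 numbers: the shift along the tool's x, y, z in m, then the turn, a rotation vector about the tool's x, y, z in degrees. In form: [[[dx, dy, dz, wx, wy, wz], ...]]. A call has 1 to 12 rows; each row shifts and turns the pose as measured when the row begins, along the tool's axes as they then stand; what a row does not reach is not made up. A row lasts 1/8 s, in which the tool goes at most 62.5 mm and 10.7 degrees, less where a joint would pass 70% of its speed; a pose out of reach is approached as far as the arm can. A call is refused whole if a number of a shift passes 0.0625 or a number of a turn 10.7, either way. A call with a gripper value outside its range is refused whole. OPENING is the finger opening in m, from 0 to 0.0854, set as the call begins (- or left out, the last holds). The fingers move at their own pace and stop on an object; the grip force is fixed at half the most. Time passes only in rows, so rows that do not move let the fingers close. It gives the time, the measured TCP pose, the force and the opening at its end, in the units of the state.
- bot.get_obs(): the state, without advancing time (a new reading comes with each control period).
- bot.camera(name): name is "scene" or "top" or "wrist"; returns a dict with "pixels" (384x512x3 uint8, red, green, blue), "fx", "fy", "cx", "cy" (pixels), "rvec" (rotation vector, rad) and "tvec" (3), from world to camera coordinates, as OpenCV has them. Camera axes: x right, y down, z forward; pixel columns grow to the right and rows downward; lengths in m; the calibration is good to about 2 mm. A picture is of the moment at which its call begins. There is no depth.
- bot.job_done(): hands the job in, once; it reports no verdict.
The state is a dict: "clock": time; "joint_pos": joint angles; "joint_vel": joint speeds; "tau": joint torques, N m; "eef_pos": TCP position; "tool_rot": TCP orientation; "ft_force": force on the tool from outside, world axes, zero at the start; "ft_torque": the same for the moment, N m; "grip_width": finger opening in m.
Only numpy, scipy, OpenCV 4.12 (cv2) and the standard library are available. Lean on these libraries where they do the work, as an engineer would, in place of code of your own. Each camera call takes 0.05 s, during which the arm holds its last target. There are 200 camera calls.

## Working session

There is one attempt and no reset: what is moved stays moved. The work goes in short steps, Python scripts to look and compute and a shell command to move; the robot and the scene stay as the last step left them, time stands still between calls to the robot, and variables do not carry over. Pictures are saved under pics/ and viewed, on a budget of 10 in all, crops included, one or two more only if the job needs it, and the job is handed in when it is done.

```bash
mkdir -p pics; python3 - <<'E'
from workcell import bot
import cv2,numpy as np
print(bot.get_obs(), bot.grasp_offset)
for n in ("top","scene"):
    c=bot.camera(n); cv2.imwrite(f"pics/{n}0.png",c["pixels"][:,:,::-1])
    print(n,{k:c[k] for k in c if k!="pixels"})
a=cv2.imread("pics/top0.png");cv2.imwrite("pics/top0b.png",cv2.resize(a,(800,600),interpolation=cv2.INTER_CUBIC))
E
```

```text
{'clock': 0.0, 'joint_pos': array([ 1.22999627e+00,  2.41402907e-01,  3.70056982e-03,  1.33517792e+00,
       -3.51187173e-06,  1.57078045e+00]), 'joint_vel': array([ 6.42537381e-04, -1.73161859e-03, -2.93636767e-04, -1.78910770e-03,
        8.17214736e-05, -5.89364574e-04]), 'tau': array([ 3.53048108e-04, -3.72322404e+01,  2.52404612e+01,  1.71656435e-02,
       -1.41584178e-04, -7.18587387e-06]), 'eef_pos': array([0.16690939, 0.47064496, 0.23040895]), 'tool_rot': array([ 1.69568681e-01,  9.85517822e-01, -1.02717253e-03, -1.74970860e-04]), 'ft_force': array([ 0.91200443,  0.08225995, -0.33793552]), 'ft_torque': array([0.0206569 , 0.00673408, 0.04296047]), 'grip_width': 0.08548770824755643} 0.0187
top {'fx': 489.9693753818078, 'fy': 489.9693753818078, 'cx': 258.3027517927061, 'cy': 185.90239405779806, 'rvec': array([ 2.13046252, -2.17407502,  0.15007014]), 'tvec': array([-0.17604756,  0.55959523,  1.65960061])}
scene {'fx': 491.97270201248733, 'fy': 491.97270201248733, 'cx': 257.4675229227526, 'cy': 186.2374017366626, 'rvec': array([ 2.02452683,  1.80432978, -0.47887797]), 'tvec': array([ 0.1029535 , -0.46201899,  1.84332099])}
```

View pics/top0b.png

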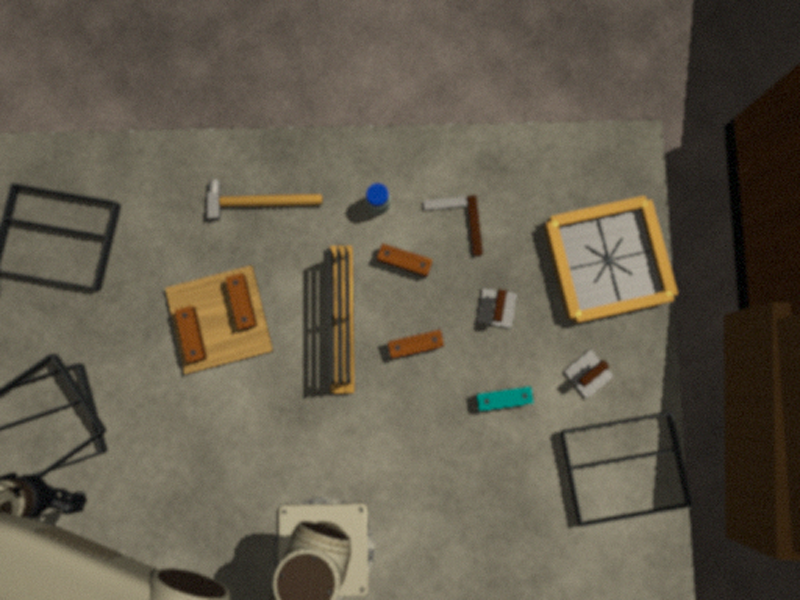

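View pics/scene0.png

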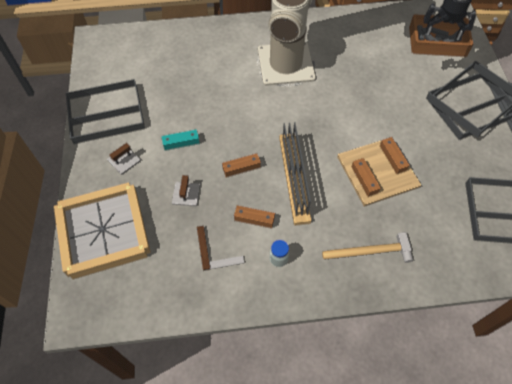

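```bash
cat > h.py <<'E'
import cv2,numpy as np
from scipy.spatial.transform import Rotation as Ro
from workcell import bot
def cam(n):
    c=bot.camera(n); c["img"]=np.ascontiguousarray(c["pixels"][:,:,::-1]); c["K"]=np.array([[c["fx"],0,c["cx"]],[0,c["fy"],c["cy"]],[0,0,1]])
    c["R"]=cv2.Rodrigues(np.array(c["rvec"]))[0]; c["t"]=np.array(c["tvec"]); c["C"]=-c["R"].T@c["t"]; return c
def toplane(c,uv,z):
    uv=np.asarray(uv,float).reshape(-1,2); d=np.c_[uv,np.ones(len(uv))]@np.linalg.inv(c["K"]).T@c["R"]
    return c["C"]+d*((z-c["C"][2])/d[:,2])[:,None]
def proj(c,P): return cv2.projectPoints(np.asarray(P,float).reshape(-1,3),c["R"],c["t"],c["K"],None)[0].reshape(-1,2)
def rects(c,mask,z,amin=60):
    out=[]
    for k in cv2.findContours(mask,cv2.RETR_EXTERNAL,cv2.CHAIN_APPROX_NONE)[0]:
        if cv2.contourArea(k)<amin: continue
        P=toplane(c,k,z)[:,:2].astype(np.float32)*1000
        (cx,cy),(w,h),a=cv2.minAreaRect(P)
        if w<h: a+=90; w,h=h,w
        a=(a+90)%180-90   # long-axis direction from world x, deg
        m=cv2.moments(k)
        out.append(dict(px=(round(m["m10"]/m["m00"],1),round(m["m01"]/m["m00"],1)),xy=(round(cx,1),round(cy,1)),wh=(round(w,1),round(h,1)),ang=round(a,1)))
    return out
def delta(x,y,z,ang):
    """shift in tool axes (mm) to TCP target and turn about tool z (deg) to put jaw axis at world angle ang (mod 180)"""
    o=bot.get_obs(); R=Ro.from_quat(o["tool_rot"]); d=R.inv().apply(np.array([x,y,z])-o["eef_pos"])*1000
    yv=R.as_matrix()[:,1]; cur=np.degrees(np.arctan2(yv[1],yv[0])); t=(ang-cur+90)%180-90
    zv=R.as_matrix()[:,2]
    print("tool shift mm",d.round(1),"turn wz deg",round(-t,1),"tool z",zv.round(3),"tcp",o["eef_pos"].round(4),"jaw",round(cur,1),"j6",o["joint_pos"][5].round(2),"w",round(o["grip_width"],4),"F",o["ft_force"].round(1),"t",round(o["clock"],2))
E
python3 - <<'E'
from h import *
for n in ("top","scene"):
    c=cam(n); hsv=cv2.cvtColor(c["img"],cv2.COLOR_BGR2HSV)
    m=cv2.inRange(hsv,(4,150,90),(13,255,255))
    print(n,"cam",c["C"].round(3))
    for z in (.036,.054):
        for r in rects(c,m,z): print(z,r)
    if n=="top":
        a=c["img"][165:265,230:400]; cv2.imwrite("pics/crop1.png",cv2.resize(a,None,fx=4.7,fy=4.7,interpolation=cv2.INTER_CUBIC))
        for p in [(261,104),(309,165)]: print(hsv[int(p[1]),int(p[0])])
E
```

```text
top cam [ 0.326 -0.18   1.72 ]
0.036 {'px': (264.4, 220.1), 'xy': (437.6, -210.2), 'wh': (119.3, 35.8), 'ang': -77.2}
0.036 {'px': (120.8, 215.2), 'xy': (458.2, 284.0), 'wh': (68.7, 42.1), 'ang': 15.0}
0.036 {'px': (156.1, 202.6), 'xy': (511.6, 169.4), 'wh': (59.2, 37.5), 'ang': 14.4}
0.036 {'px': (151.9, 184.4), 'xy': (568.5, 183.6), 'wh': (55.8, 35.9), 'ang': 18.7}
0.036 {'px': (258.2, 165.1), 'xy': (627.7, -189.3), 'wh': (117.2, 34.3), 'ang': 71.0}
0.054 {'px': (264.4, 220.1), 'xy': (436.4, -209.9), 'wh': (118.0, 35.5), 'ang': -77.2}
0.054 {'px': (120.8, 215.2), 'xy': (456.8, 279.0), 'wh': (68.0, 41.6), 'ang': 15.0}
0.054 {'px': (156.1, 202.6), 'xy': (509.6, 165.6), 'wh': (58.6, 37.1), 'ang': 14.4}
0.054 {'px': (151.9, 184.4), 'xy': (565.9, 179.7), 'wh': (55.3, 35.6), 'ang': 18.7}
0.054 {'px': (258.2, 165.1), 'xy': (624.5, -189.2), 'wh': (116.0, 34.0), 'ang': 71.0}
[ 23  46 116]
[ 24  51 125]
scene cam [ 1.297 -0.256  1.369]
0.036 {'px': (364.4, 173.9), 'xy': (534.3, 177.2), 'wh': (111.3, 33.0), 'ang': 19.5}
0.036 {'px': (394.2, 153.0), 'xy': (465.3, 292.7), 'wh': (113.2, 33.7), 'ang': 15.3}
0.054 {'px': (364.4, 173.9), 'xy': (544.6, 171.4), 'wh': (109.8, 32.6), 'ang': 19.5}
0.054 {'px': (394.2, 153.0), 'xy': (476.5, 285.3), 'wh': (111.6, 33.2), 'ang': 15.3}
```

View pics/crop1.png

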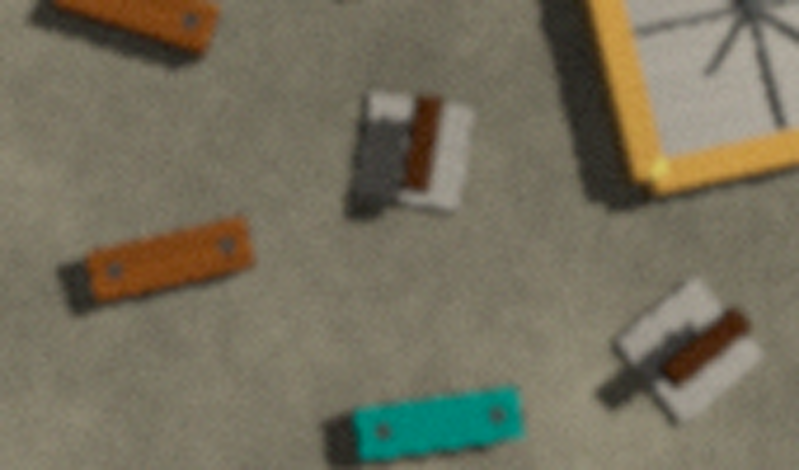

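The top crop shows two dies at top pixels (319,197) and (378,240). The left one (319,197) is farthest to the robot's left, and its handle lies roughly along world x, so it is the one meant. The orange-brown bars are at (264,220) and (258,165). The turquoise one at (323,255) is the decoy. Next I move over the form for a close look.

```bash
python3 - <<'E'
from h import *
delta(.45,.21,.33,15)
E
```

```text
tool shift mm [-353.9 -151.4  -99.1] turn wz deg 55.5 tool z [-0.    -0.001 -1.   ] tcp [0.167  0.4709 0.2307] jaw 70.5 j6 1.57 w 0.0852 F [-0.  -0.   0.8] t 0.2
```

```bash
cat >> h.py <<'E'
def plan(x,y,z,ang,n):
    """even straight world steps, written in the turning tool axes"""
    o=bot.get_obs(); R=Ro.from_quat(o["tool_rot"]); yv=R.as_matrix()[:,1]
    cur=np.degrees(np.arctan2(yv[1],yv[0])); t=-((ang-cur+90)%180-90); d=R.inv().apply(np.array([x,y,z])-o["eef_pos"])/n
    for i in range(n): print((Ro.from_euler('z',-t*i/n,degrees=True).apply(d)).round(4),round(t/n,1))
E
python3 - <<'E'
from h import *
plan(.45,.21,.33,15,8)
E
```

```text
[-0.0442 -0.0189 -0.0124] 6.9
[-0.0462 -0.0134 -0.0124] 6.9
[-0.0475 -0.0078 -0.0124] 6.9
[-0.0481 -0.002  -0.0124] 6.9
[-0.048   0.0038 -0.0124] 6.9
[-0.0472  0.0096 -0.0124] 6.9
[-0.0456  0.0152 -0.0124] 6.9
[-0.0435  0.0206 -0.0124] 6.9
```

```bash
python3 -m jog '[[[-0.044,-0.019,-0.012,0,0,6.9],[-0.046,-0.013,-0.012,0,0,6.9],[-0.0475,-0.008,-0.012,0,0,6.9],[-0.048,-0.002,-0.012,0,0,6.9],[-0.048,0.004,-0.012,0,0,6.9],[-0.047,0.01,-0.012,0,0,6.9],[-0.0455,0.015,-0.012,0,0,6.9],[-0.0435,0.0205,-0.012,0,0,6.9],[0,0,0,0,0,0]]]' 0.07
python3 - <<'E'
from h import *
delta(.45,.21,.33,15)
c=cam("wrist"); cv2.imwrite("pics/w1.png",c["img"]); print(c["C"].round(3)); print(proj(c,[[.4975,.226,.054],[.457,.279,.054],[.538,.172,.054]]))
E
```

```text
clock: 1.32
eef_pos: [0.4549, 0.2002, 0.3275]
tool_rot: [0.618, 0.786, -0.002, 0.001]
ft_force: [0.4, 0.9, -0.6]
grip_width: 0.07
tool shift mm [10.7 -2.4 -2.6] turn wz deg -1.4 tool z [-0.001 -0.004 -1.   ] tcp [0.4549 0.2002 0.3275] jaw 13.6 j6 1.75 w 0.07 F [ 0.4  0.9 -0.6] t 1.32
[0.436 0.279 0.469]
[[288.1811035  148.11131864]
 [271.0248676  105.41738145]
 [303.64568956 187.64576514]]
```

View pics/w1.png

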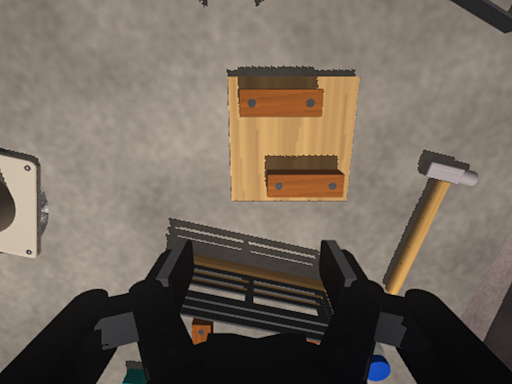

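The wrist view shows the whole form: slab corners near (228,72), (356,72), (345,200), (232,200) and bolt heads near (252,103), (310,103), (279,186), (332,186).

```bash
cat >> h.py <<'E'
def bolts(c,box):
    g=cv2.cvtColor(c["img"],cv2.COLOR_BGR2HSV); x0,y0,x1,y1=box
    m=np.zeros(g.shape[:2],np.uint8); m[y0:y1,x0:x1]=cv2.inRange(g[y0:y1,x0:x1],(0,0,20),(179,110,140)); return m
def blobs(m,lo,hi):
    n,_,s,ce=cv2.connectedComponentsWithStats(m); return [ce[i] for i in range(1,n) if lo<=s[i,4]<=hi]
E
python3 - <<'E'
from h import *
c=cam("wrist"); img=c["img"]; hsv=cv2.cvtColor(img,cv2.COLOR_BGR2HSV)
b=np.array(blobs(bolts(c,(225,65,360,205)),15,200)); print("bolts",b.round(1)); print(toplane(c,b,.055)[:,:2].round(4))
red=cv2.inRange(hsv,(3,150,90),(14,255,255)); red[210:]=0
for r in rects(c,red,.054): print(r)
wood=cv2.inRange(hsv,(5,70,60),(30,255,255)); wood[210:]=0; wood=cv2.morphologyEx(wood,cv2.MORPH_CLOSE,np.ones((45,45)))
for r in rects(c,wood,.018,2000): print("slab",r)
k=max(cv2.findContours(wood,0,1)[0],key=cv2.contourArea); q=cv2.approxPolyDP(k,8,True); print(q.reshape(-1,2).tolist(), toplane(c,q,.018)[:,:2].round(4).tolist())
for p in [(252,103),(280,95),(280,104),(300,180),(290,130)]: print(p,hsv[p[1],p[0]])
E
```

```text
bolts [[321.6  65.7]
 [252.4 103.5]
 [311.3 103.6]
 [279.1 186.9]
 [333.  186.9]
 [234.  200.6]
 [357.9 201.8]]
[[0.509  0.3466]
 [0.4287 0.2761]
 [0.5101 0.2961]
 [0.4984 0.1655]
 [0.5801 0.1858]
 [0.4348 0.1262]
 [0.6266 0.1718]]
{'px': (305.4, 186.1), 'xy': (539.0, 176.5), 'wh': (119.1, 36.0), 'ang': 13.9}
{'px': (281.6, 103.4), 'xy': (469.2, 285.8), 'wh': (119.1, 36.7), 'ang': 13.9}
slab {'px': (292.0, 137.6), 'xy': (504.3, 230.6), 'wh': (200.4, 200.4), 'ang': -76.2}
[[229, 77], [232, 201], [346, 202], [360, 78]] [[0.3848, 0.3043], [0.4316, 0.111], [0.6238, 0.1568], [0.577, 0.3502]]
(252, 103) [165   7  75]
(280, 95) [ 12 186 156]
(280, 104) [ 12 190 164]
(300, 180) [ 12 186 160]
(290, 130) [ 17 129 190]
```

```bash
python3 - <<'E'
from h import *
plan(.53,-.26,.33,13,8)
E
```

```text
[-0.0584 -0.0045 -0.0002] 0.1
[-0.0584 -0.0044 -0.0002] 0.1
[-0.0584 -0.0043 -0.0002] 0.1
[-0.0584 -0.0042 -0.0002] 0.1
[-0.0584 -0.004  -0.0002] 0.1
[-0.0584 -0.0039 -0.0002] 0.1
[-0.0584 -0.0038 -0.0002] 0.1
[-0.0584 -0.0037 -0.0002] 0.1
```

```bash
python3 -m jog '[[[-0.0585,-0.004,0,0,0,0],[-0.0585,-0.004,0,0,0,0],[-0.0585,-0.004,0,0,0,0],[-0.0585,-0.004,0,0,0,0],[-0.0585,-0.004,0,0,0,0],[-0.0585,-0.004,0,0,0,0],[-0.0585,-0.004,0,0,0,0],[-0.0585,-0.004,0,0,0,0],[0,0,0,0,0,0]]]' 0.07
python3 - <<'E'
from h import *
delta(.437,-.21,.15,13)
c=cam("wrist"); cv2.imwrite("pics/w2.png",c["img"]); hsv=cv2.cvtColor(c["img"],cv2.COLOR_BGR2HSV)
red=cv2.inRange(hsv,(3,150,90),(14,255,255))
for r in rects(c,red,.036): print(r)
b=np.array(blobs(bolts(c,(0,0,512,300)),15,200)); print(np.c_[b,toplane(c,b,.037)[:,:2]*1000].round(1))
E
```

```text
clock: 2.55
eef_pos: [0.5402, -0.2554, 0.3215]
tool_rot: [0.602, 0.798, -0.003, -0.006]
ft_force: [-0.2, 0.6, -0.9]
grip_width: 0.07
tool shift mm [ 71.2 -84.7 172.9] turn wz deg 3.0 tool z [-0.013  0.002 -1.   ] tcp [ 0.5402 -0.2554  0.3215] jaw 16.0 j6 0.85 w 0.07 F [-0.2  0.6 -0.9] t 2.55
{'px': (225.2, 240.7), 'xy': (518.0, -409.2), 'wh': (69.6, 16.6), 'ang': -10.5}
{'px': (332.8, 231.4), 'xy': (688.7, -341.3), 'wh': (91.1, 8.2), 'ang': 4.1}
{'px': (327.5, 130.3), 'xy': (628.3, -188.2), 'wh': (118.5, 36.7), 'ang': 70.5}
{'px': (202.0, 107.2), 'xy': (440.1, -208.8), 'wh': (118.4, 36.3), 'ang': -78.2}
[[  22.2    8.2  177.8 -147.8]
 [  29.     1.7  186.4 -137.6]
 [  99.1    1.6  277.4 -111.7]
 [  23.6   32.   180.4 -176.6]
 [ 409.    28.2  686.9  -28. ]
 [ 122.4   32.6  312.4 -139.8]
 [ 241.5   33.5  470.3  -96.1]
 [   5.7   47.9  156.6 -203.9]
 [ 126.2   48.2  320.  -157.7]
 [ 173.2   50.2  383.8 -142.2]
 [ 323.8   51.9  586.3  -86.7]
 [ 341.    50.6  608.7  -78.7]
 [  59.2   59.9  230.4 -198.7]
 [  78.7   56.7  256.7 -187. ]
 [  92.3   62.2  276.  -188.8]
 [ 183.1   57.7  399.1 -
[... 1260 characters left out ...]
.2  420.3 -325.4]
 [ 103.3  181.   310.8 -360.3]
 [  92.4  208.8  298.7 -413.8]
 [ 172.2  194.3  422.1 -351.4]
 [ 130.9  200.9  358.7 -381.8]
 [ 389.   192.2  758.  -249.9]
 [ 346.8  196.4  695.6 -275.5]
 [  41.   200.5  215.1 -423. ]
 [ 178.5  206.9  436.2 -370.2]
 [  88.6  210.1  292.8 -418. ]
 [ 180.   219.2  442.9 -391.2]
 [ 166.4  217.5  420.3 -394.6]
 [ 384.1  227.6  776.  -309.5]
 [ 103.9  227.5  321.1 -442.7]
 [ 153.3  230.3  403.1 -424.1]
 [ 186.9  230.7  458.2 -408.6]
 [ 293.6  235.1  634.8 -365.5]
 [ 163.   243.3  423.4 -443.8]
 [ 300.4  244.8  651.9 -379.6]
 [ 432.3  251.7  874.1 -328.2]
 [ 303.8  259.4  666.9 -405.1]
 [ 439.5  272.4  905.1 -362.1]
 [ 415.7  294.1  885.4 -415.5]]
```

View pics/w2.png

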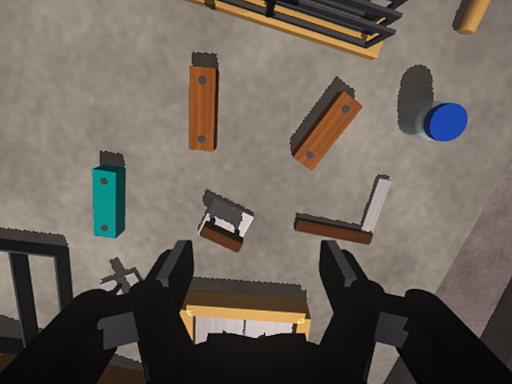

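Bar A is at px (202,107), world (439.6,-209), and bar B is at (327,130), world (628.5,-188). The bolt midpoints agree with the outlines within 1 mm and the sizes fit. Grasping A first.

```bash
cat >> h.py <<'E'
def go(x,y,z,ang,n=1):
    o=bot.get_obs(); R=Ro.from_quat(o["tool_rot"]); yv=R.as_matrix()[:,1]
    cur=np.degrees(np.arctan2(yv[1],yv[0])); t=cur+((ang-cur+90)%180-90); a=np.radians(t)
    T=Ro.from_matrix(np.array([[-np.sin(a),np.cos(a),0],[np.cos(a),np.sin(a),0],[0,0,-1]]))
    T=Ro.from_matrix(np.c_[np.cross([np.cos(a),np.sin(a),0],[0,0,-1]),[np.cos(a),np.sin(a),0],[0,0,-1]])
    D=(R.inv()*T).as_rotvec(); d=R.inv().apply(np.array([x,y,z])-o["eef_pos"])/n
    print("tcp",o["eef_pos"].round(4),"jaw",cur.round(1),"w",round(o["grip_width"],4),"F",o["ft_force"].round(1),"j6",o["joint_pos"][5].round(2),"t",round(o["clock"],2))
    for i in range(n): print(Ro.from_rotvec(-D*i/n).apply(d).round(4), np.degrees(D/n).round(2))
E
python3 - <<'E'
from h import *
go(.4396,-.2092,.12,11.8,4)
E
```

```text
tcp [ 0.5401 -0.2534  0.3221] jaw 16.1 w 0.07 F [-1.   1.5 -0.4] j6 0.85 t 2.6
[ 0.0173 -0.0205  0.0509] [-0.16 -0.08  1.07]
[ 0.017  -0.021   0.0508] [-0.16 -0.08  1.07]
[ 0.0166 -0.0214  0.0507] [-0.16 -0.08  1.07]
[ 0.0163 -0.0219  0.0506] [-0.16 -0.08  1.07]
```

```bash
python3 -m jog '[[[0.017,-0.021,0.051,-0.16,-0.08,1.07],[0.017,-0.021,0.051,-0.16,-0.08,1.07],[0.017,-0.0215,0.051,-0.16,-0.08,1.07],[0.016,-0.022,0.0505,-0.16,-0.08,1.07],[0,0,0,0,0,0]]]' 0.075
python3 - <<'E'
from h import *
go(.4396,-.2092,.01,11.8,3)
E
```

```text
clock: 3.22
eef_pos: [0.4343, -0.1955, 0.1134]
tool_rot: [0.625, 0.781, 0.001, -0.001]
ft_force: [0.0, -0.4, 1.2]
grip_width: 0.075
tcp [ 0.4343 -0.1955  0.1134] jaw 12.7 w 0.075 F [ 0.  -0.4  1.2] j6 0.92 t 3.23
[-0.005   0.0007  0.0344] [-0.   -0.07  0.3 ]
[-0.0049  0.0007  0.0344] [-0.   -0.07  0.3 ]
[-0.0049  0.0008  0.0344] [-0.   -0.07  0.3 ]
```

```bash
python3 -m jog '[[[-0.0145,0.002,0.02,0,-0.2,0.9],[0,0,0.03,0,0,0],[0,0,0.025,0,0,0],[0,0,0.012,0,0,0],[0,0,0,0,0,0]]]' 0.075
python3 - <<'E'
from h import *
go(.4396,-.2092,.01,11.8)
E
```

```text
clock: 3.85
eef_pos: [0.4508, -0.2055, 0.0337]
tool_rot: [0.625, 0.781, 0.003, 0.008]
ft_force: [-0.3, -0.3, -0.5]
grip_width: 0.075
tcp [ 0.4508 -0.2055  0.0337] jaw 12.7 w 0.075 F [-0.3 -0.3 -0.5] j6 0.92 t 3.85
[-0.0009 -0.0121  0.0235] [0.85 0.5  0.88]
```

```bash
python3 -m jog '[[[-0.001,-0.012,0,0.85,0.5,0.9],[0,0,0,0,0,0]]]' 0.075
python3 - <<'E'
from h import *
go(.4396,-.2092,.01,11.8)
E
```

```text
clock: 4.1
eef_pos: [0.4406, -0.2097, 0.0359]
tool_rot: [0.631, 0.776, 0.0, 0.001]
ft_force: [0.1, -0.1, 0.4]
grip_width: 0.0752
tcp [ 0.4406 -0.2097  0.0359] jaw 11.8 w 0.0752 F [ 0.1 -0.1  0.4] j6 0.92 t 4.1
[ 0.0007 -0.0009  0.0259] [ 0.11  0.1  -0.01]
```

```bash
python3 -m jog '[[[0.0007,-0.001,0.013,0.1,0.1,0],[0,0,0.013,0,0,0],[0,0,0,0,0,0]]]' 0.075
python3 -c "
from h import *
go(.4396,-.2092,.01,11.8)"
```

```text
clock: 4.47
eef_pos: [0.4397, -0.2098, 0.0088]
tool_rot: [0.631, 0.776, 0.0, 0.001]
ft_force: [0.2, -0.3, 0.4]
grip_width: 0.0751
tcp [ 0.4397 -0.2098  0.0088] jaw 11.7 w 0.0751 F [ 0.2 -0.3  0.4] j6 0.92 t 4.47
[ 0.0006  0.     -0.0012] [ 0.08  0.05 -0.06]
```

```bash
python3 -m jog '[[[0,0,0,0,0,0],[0,0,0,0,0,0],[0,0,0,0,0,0],[0,0,0,0,0,0],[0,0,0,0,0,0]]]' 0
python3 -m jog '[[[0,0,-0.02,0,0,0],[0,0,-0.04,0,0,0],[0,0,-0.055,0,0,0],[0,0,-0.055,0,0,0],[0,0,-0.04,0,0,0],[0,0,0,0,0,0]]]' 0
python3 -c "
from h import *
go(.5594,.2661,.20,13.9,10)"
```

```text
clock: 5.1
eef_pos: [0.4397, -0.2098, 0.0087]
tool_rot: [0.631, 0.776, 0.0, 0.001]
ft_force: [0.3, -0.1, -0.2]
grip_width: 0.0374
clock: 5.85
eef_pos: [0.4376, -0.2086, 0.2228]
tool_rot: [0.631, 0.776, -0.0, -0.003]
ft_force: [-0.2, -0.0, -2.2]
grip_width: 0.0372
tcp [ 0.4376 -0.2086  0.2228] jaw 11.8 w 0.0372 F [-0.2 -0.  -2.2] j6 0.92 t 5.85
[0.044  0.0216 0.0023] [-0.02 -0.02 -0.21]
[0.0439 0.0218 0.0023] [-0.02 -0.02 -0.21]
[0.0438 0.0219 0.0023] [-0.02 -0.02 -0.21]
[0.0437 0.0221 0.0023] [-0.02 -0.02 -0.21]
[0.0437 0.0223 0.0023] [-0.02 -0.02 -0.21]
[0.0436 0.0224 0.0023] [-0.02 -0.02 -0.21]
[0.0435 0.0226 0.0023] [-0.02 -0.02 -0.21]
[0.0434 0.0227 0.0023] [-0.02 -0.02 -0.21]
[0.0433 0.0229 0.0023] [-0.02 -0.02 -0.21]
[0.0432 0.0231 0.0023] [-0.02 -0.02 -0.21]
```

```bash
python3 -m jog '[[[0.044,0.0215,0,0,0,-0.2],[0.044,0.0215,0,0,0,-0.2],[0.044,0.022,0,0,0,-0.2],[0.044,0.022,0,0,0,-0.2],[0.044,0.022,0,0,0,-0.2],[0.0435,0.0225,0,0,0,-0.2],[0.0435,0.0225,0,0,0,-0.2],[0.0435,0.0225,0,0,0,-0.2],[0.034,0.018,0,0,0,-0.2],[0,0,0,0,0,0]]]' 0
python3 -c "
from h import *
go(.5594,.2661,.10,13.9,2)"
```

```text
clock: 7.1
eef_pos: [0.5393, 0.2199, 0.2028]
tool_rot: [0.62, 0.785, -0.011, -0.012]
ft_force: [-0.8, -0.7, -1.9]
grip_width: 0.0371
tcp [0.5393 0.2199 0.2028] jaw 13.4 w 0.0371 F [-0.8 -0.7 -1.9] j6 1.72 t 7.1
[0.0199 0.0167 0.051 ] [-0.91 -0.15 -0.26]
[0.0199 0.016  0.0512] [-0.91 -0.15 -0.26]
```

```bash
python3 -m jog '[[[0.02,0.017,0.03,-1.8,-0.3,-0.5],[0.018,0.014,0.03,0,0,0],[0,0,0.015,0,0,0],[0,0,0,0,0,0]]]' 0
python3 -c "
from h import *
go(.5594,.2661,.10,13.9)"
```

```text
clock: 7.6
eef_pos: [0.5563, 0.2603, 0.1199]
tool_rot: [0.617, 0.787, -0.005, -0.001]
ft_force: [0.3, 0.1, -1.6]
grip_width: 0.0374
tcp [0.5563 0.2603 0.1199] jaw 13.8 w 0.0374 F [ 0.3  0.1 -1.6] j6 1.77 t 7.6
[0.005  0.0046 0.0198] [-0.58  0.26 -0.14]
```

```bash
python3 -m jog '[[[0.005,0.0046,0.02,-0.58,0.26,-0.14],[0,0,0,0,0,0]]]' 0
python3 -c "
from h import *
go(.5594,.2661,.0268,13.9,3)"
```

```text
clock: 7.85
eef_pos: [0.5596, 0.2638, 0.101]
tool_rot: [0.617, 0.787, 0.0, 0.0]
ft_force: [-0.3, 0.5, -2.5]
grip_width: 0.0369
tcp [0.5596 0.2638 0.101 ] jaw 13.8 w 0.0369 F [-0.3  0.5 -2.5] j6 1.77 t 7.85
[0.0008 0.0001 0.0247] [ 0.01  0.01 -0.05]
[0.0008 0.0001 0.0247] [ 0.01  0.01 -0.05]
[0.0008 0.0001 0.0247] [ 0.01  0.01 -0.05]
```

```bash
python3 -m jog '[[[0.0024,0,0.014,0,0,0],[0,0,0.014,0,0,0],[0,0,0,0,0,0]]]' 0
python3 -c "
from h import *
go(.5594,.2661,.0268,13.9,3)"
```

```text
clock: 8.22
eef_pos: [0.5605, 0.2654, 0.0744]
tool_rot: [0.618, 0.786, 0.002, 0.001]
ft_force: [-1.1, -0.1, -1.5]
grip_width: 0.0373
tcp [0.5605 0.2654 0.0744] jaw 13.6 w 0.0373 F [-1.1 -0.1 -1.5] j6 1.78 t 8.22
[ 0.0003 -0.0004  0.0159] [ 0.09  0.   -0.09]
[ 0.0003 -0.0003  0.0159] [ 0.09  0.   -0.09]
[ 0.0003 -0.0003  0.0159] [ 0.09  0.   -0.09]
```

```bash
python3 -m jog '[[[0.0009,-0.001,0.012,0.2,0,-0.2],[0,0,0.012,0,0,0],[0,0,0.012,0,0,0],[0,0,0,0,0,0]]]' 0
python3 -c "
from h import *
go(.5594,.2661,.0268,13.9)"
```

```text
clock: 8.72
eef_pos: [0.5592, 0.2661, 0.0358]
tool_rot: [0.617, 0.787, 0.0, 0.0]
ft_force: [-0.3, -0.5, -1.6]
grip_width: 0.0372
tcp [0.5592 0.2661 0.0358] jaw 13.9 w 0.0372 F [-0.3 -0.5 -1.6] j6 1.77 t 8.72
[-0.0001  0.0002  0.009 ] [ 0.03  0.01 -0.03]
```

```bash
python3 -m jog '[[[0,0,0.008,0,0,0],[0,0,0,0,0,0]]]' 0
python3 -c "
from h import *
go(.5594,.2661,.0268,13.9)"
```

```text
clock: 8.98
eef_pos: [0.5599, 0.2665, 0.0277]
tool_rot: [0.617, 0.787, 0.001, 0.001]
ft_force: [-0.6, -0.2, -0.7]
grip_width: 0.0366
tcp [0.5599 0.2665 0.0277] jaw 13.9 w 0.0366 F [-0.6 -0.2 -0.7] j6 1.77 t 8.97
[-0.0002 -0.0005  0.0009] [ 0.11 -0.01 -0.03]
```

```bash
python3 -m jog '[[[-0.0002,-0.0005,0.0012,0.1,0,0],[0,0,0,0,0,0]]]' 0
python3 -m jog '[[[0,0,0,0,0,0],[0,0,0,0,0,0],[0,0,0,0,0,0]]]' 0.062
python3 -m jog '[[[0,0,-0.015,0,0,0],[0,0,-0.03,0,0,0],[0,0,-0.05,0,0,0],[-0.025,-0.02,-0.05,0,0,0],[-0.03,-0.025,-0.05,0,0,0],[-0.03,-0.025,-0.04,0,0,0],[0,0,0,0,0,0]]]' 0.062
cat > look.py <<'E'
from h import *
import sys
bot.get_obs()
c=cam("wrist"); cv2.imwrite(sys.argv[1],c["img"]); hsv=cv2.cvtColor(c["img"],cv2.COLOR_BGR2HSV)
red=cv2.inRange(hsv,(3,150,90),(14,255,255))
W=np.array([504.3,230.8]); a=np.radians(13.9); F=np.array([[np.cos(a),np.sin(a)],[-np.sin(a),np.cos(a)]])
for r in rects(c,red,.054,500): print(r,"form",(F@(np.array(r["xy"])-W)).round(1),"dang",r["ang"]-13.9)
E
python3 look.py pics/w3.png; python3 -c "
from h import *
go(.6285,-.1883,.25,-19.5,10)"
```

```text
clock: 9.22
eef_pos: [0.5598, 0.2663, 0.027]
tool_rot: [0.617, 0.787, 0.0, 0.0]
ft_force: [0.6, -0.4, -0.9]
grip_width: 0.037
clock: 9.6
eef_pos: [0.5606, 0.2667, 0.0282]
tool_rot: [0.617, 0.787, 0.001, 0.001]
ft_force: [-0.5, 0.4, -1.1]
grip_width: 0.0623
clock: 10.48
eef_pos: [0.5123, 0.166, 0.2759]
tool_rot: [0.616, 0.788, 0.004, 0.003]
ft_force: [0.5, 0.8, -0.3]
grip_width: 0.0623
{'px': (275.3, 163.8), 'xy': (539.3, 175.9), 'wh': (119.1, 36.8), 'ang': 13.9} form [ 20.8 -61.7] dang 0.0
{'px': (310.1, 94.7), 'xy': (559.1, 266.5), 'wh': (119.0, 37.6), 'ang': -76.2} form [61.8 21.5] dang -90.10000000000001
{'px': (244.2, 62.9), 'xy': (469.9, 285.0), 'wh': (119.6, 39.4), 'ang': 14.1} form [-20.4  60.9] dang 0.1999999999999993
tcp [0.5122 0.1668 0.2739] jaw 14.0 w 0.0621 F [ 0.2  0.4 -0.2] j6 1.64 t 10.53
[-0.0373  0.0027  0.0024] [ 0.05 -0.02  3.35]
[-0.037   0.0048  0.0024] [ 0.05 -0.02  3.35]
[-0.0367  0.007   0.0024] [ 0.05 -0.02  3.35]
[-0.0362  0.0091  0.0024] [ 0.05 -0.02  3.35]
[-0.0356  0.0112  0.0024] [ 0.05 -0.02  3.35]
[-0.0349  0.0133  0.0024] [ 0.05 -0.02  3.35]
[-0.0341  0.0153  0.0024] [ 0.05 -0.02  3.35]
[-0.0331  0.0173  0.0024] [ 0.05 -0.02  3.35]
[-0.032   0.0192  0.0024] [ 0.05 -0.02  3.35]
[-0.0309  0.021   0.0024] [ 0.05 -0.02  3.35]
```

Bar A measures at form (61.8, 21.5), against a nominal (62, 21), and is square within 0.1°. Next is bar B.

```bash
python3 -m jog '[[[-0.037,0.003,0,0,0,3.35],[-0.037,0.005,0,0,0,3.35],[-0.0365,0.007,0,0,0,3.35],[-0.036,0.009,0,0,0,3.35],[-0.0355,0.011,0,0,0,3.35],[-0.035,0.013,0,0,0,3.35],[-0.034,0.0155,0,0,0,3.35],[-0.033,0.0175,0,0,0,3.35],[-0.032,0.019,0,0,0,3.35],[-0.025,0.018,0,0,0,3.35],[0,0,0,0,0,0]]]' 0.075
python3 -c "
from h import *
go(.6285,-.1883,.11,-19.5,3)"
```

```text
clock: 11.9
eef_pos: [0.6294, -0.1826, 0.2562]
tool_rot: [0.818, 0.575, -0.003, -0.008]
ft_force: [0.1, 0.9, 0.4]
grip_width: 0.0748
tcp [ 0.6294 -0.1826  0.2562] jaw -19.9 w 0.0748 F [0.1 0.9 0.4] j6 1.63 t 11.9
[-0.0021  0.0012  0.0487] [-0.31 -0.07 -0.12]
[-0.002   0.0009  0.0487] [-0.31 -0.07 -0.12]
[-0.0019  0.0006  0.0487] [-0.31 -0.07 -0.12]
```

```bash
python3 -m jog '[[[-0.003,0.001,0.045,-0.3,0,-0.1],[-0.003,0.001,0.045,-0.3,0,-0.1],[0,0,0.045,-0.3,0,-0.1],[0,0,0.035,0,0,0],[0,0,0,0,0,0]]]' 0.075
python3 -c "
from h import *
go(.6285,-.1883,.009,-19.5)"
```

```text
clock: 12.52
eef_pos: [0.6273, -0.1799, 0.0774]
tool_rot: [0.814, 0.581, 0.001, -0.005]
ft_force: [-0.1, -0.5, -0.1]
grip_width: 0.0749
tcp [ 0.6273 -0.1799  0.0774] jaw -19.0 w 0.0749 F [-0.1 -0.5 -0.1] j6 1.62 t 12.53
[-0.008   0.0043  0.0683] [-0.4  -0.36  0.51]
```

```bash
python3 -m jog '[[[-0.008,0.004,0.015,-0.4,-0.36,0.5],[0,0,0.015,0,0,0],[0,0,0,0,0,0]]]' 0.075
python3 -c "
from h import *
go(.6285,-.1883,.009,-19.5)"
```

```text
clock: 12.9
eef_pos: [0.631, -0.1884, 0.0487]
tool_rot: [0.816, 0.578, 0.002, 0.002]
ft_force: [-0.3, -0.4, 0.5]
grip_width: 0.075
tcp [ 0.631  -0.1884  0.0487] jaw -19.4 w 0.075 F [-0.3 -0.4  0.5] j6 1.62 t 12.9
[-0.0007 -0.0026  0.0397] [ 0.32 -0.    0.1 ]
```

```bash
python3 -m jog '[[[-0.0007,-0.0026,0.013,0.3,0,0.1],[0,0,0.013,0,0,0],[0,0,0.012,0,0,0],[0,0,0,0,0,0]]]' 0.075
python3 -c "
from h import *
go(.6285,-.1883,.009,-19.5)"
```

```text
clock: 13.4
eef_pos: [0.6291, -0.1887, 0.0094]
tool_rot: [0.817, 0.577, 0.001, 0.001]
ft_force: [1.1, -0.7, 0.2]
grip_width: 0.0748
tcp [ 0.6291 -0.1887  0.0094] jaw -19.5 w 0.0748 F [ 1.1 -0.7  0.2] j6 1.62 t 13.4
[ 0.0002 -0.0007  0.0004] [ 0.14 -0.02 -0.03]
```

```bash
python3 -m jog '[[[0,0,0,0,0,0],[0,0,0,0,0,0],[0,0,0,0,0,0],[0,0,0,0,0,0]]]' 0
python3 -m jog '[[[0,0,-0.02,0,0,0],[0,0,-0.04,0,0,0],[0,0,-0.055,0,0,0],[0,0,-0.055,0,0,0],[0,0,-0.05,0,0,0],[0,0,0,0,0,0]]]' 0
python3 -c "
from h import *
go(.4492,.1955,.22,13.9,10)"
```

```text
clock: 13.9
eef_pos: [0.6298, -0.1889, 0.0103]
tool_rot: [0.817, 0.577, 0.001, 0.002]
ft_force: [0.3, 1.3, -1.7]
grip_width: 0.0371
clock: 14.65
eef_pos: [0.6275, -0.1882, 0.234]
tool_rot: [0.817, 0.577, -0.001, -0.001]
ft_force: [0.5, -0.3, -1.9]
grip_width: 0.0371
tcp [ 0.6275 -0.1882  0.234 ] jaw -19.5 w 0.0371 F [ 0.5 -0.3 -1.9] j6 1.62 t 14.65
[ 0.0302 -0.0296  0.0015] [-0.01 -0.   -3.34]
[ 0.0319 -0.0278  0.0015] [-0.01 -0.   -3.34]
[ 0.0334 -0.0259  0.0015] [-0.01 -0.   -3.34]
[ 0.0349 -0.0239  0.0014] [-0.01 -0.   -3.34]
[ 0.0362 -0.0218  0.0014] [-0.01 -0.   -3.34]
[ 0.0374 -0.0197  0.0014] [-0.01 -0.   -3.34]
[ 0.0385 -0.0175  0.0014] [-0.01 -0.   -3.34]
[ 0.0395 -0.0152  0.0014] [-0.01 -0.   -3.34]
[ 0.0403 -0.0129  0.0014] [-0.01 -0.   -3.34]
[ 0.041  -0.0105  0.0014] [-0.01 -0.   -3.34]
```

```bash
python3 -m jog '[[[0.030,-0.0295,0,0,0,-3.35],[0.032,-0.028,0,0,0,-3.35],[0.0335,-0.026,0,0,0,-3.35],[0.035,-0.024,0,0,0,-3.35],[0.036,-0.022,0,0,0,-3.35],[0.0375,-0.0195,0,0,0,-3.35],[0.0385,-0.0175,0,0,0,-3.35],[0.0395,-0.015,0,0,0,-3.35],[0.040,-0.013,0,0,0,-3.35],[0.035,-0.009,0,0,0,-3.35],[0,0,0,0,0,0]]]' 0
python3 -c "
from h import *
go(.4492,.1955,.10,13.9,3)"
```

```text
clock: 16.02
eef_pos: [0.4342, 0.1974, 0.2188]
tool_rot: [0.609, 0.793, -0.009, -0.01]
ft_force: [1.2, -1.2, -1.6]
grip_width: 0.0368
tcp [0.4342 0.1974 0.2188] jaw 15.0 w 0.0368 F [ 1.2 -1.2 -1.6] j6 1.73 t 16.02
[-0.0021  0.0057  0.0395] [-0.52 -0.1   0.36]
[-0.002   0.0054  0.0395] [-0.52 -0.1   0.36]
[-0.0019  0.0051  0.0396] [-0.52 -0.1   0.36]
```

```bash
python3 -m jog '[[[-0.002,0.008,0.03,-1.5,-0.3,1],[-0.002,0.006,0.035,0,0,0],[0,0,0.025,0,0,0],[0,0,0,0,0,0]]]' 0
python3 -c "
from h import *
go(.4492,.1955,.09,13.9)"
```

```text
clock: 16.52
eef_pos: [0.447, 0.1937, 0.1231]
tool_rot: [0.617, 0.787, -0.003, -0.0]
ft_force: [-0.2, -0.1, -0.8]
grip_width: 0.0371
tcp [0.447  0.1937 0.1231] jaw 13.8 w 0.0371 F [-0.2 -0.1 -0.8] j6 1.74 t 16.52
[0.0013 0.0027 0.033 ] [-0.26  0.17 -0.13]
```

```bash
python3 -m jog '[[[0.0013,0.0027,0.015,-0.26,0.17,-0.1],[0,0,0.018,0,0,0],[0,0,0.014,0,0,0],[0,0,0,0,0,0]]]' 0
python3 -c "
from h import *
go(.4492,.1955,.0282,13.9)"
```

```text
clock: 17.02
eef_pos: [0.4518, 0.1941, 0.0772]
tool_rot: [0.618, 0.786, 0.001, 0.001]
ft_force: [0.8, -0.1, -0.8]
grip_width: 0.0368
tcp [0.4518 0.1941 0.0772] jaw 13.6 w 0.0368 F [ 0.8 -0.1 -0.8] j6 1.74 t 17.02
[ 0.002  -0.0023  0.0489] [ 0.19  0.02 -0.26]
```

```bash
python3 -m jog '[[[0.002,-0.0023,0.012,0.2,0,-0.25],[0,0,0.013,0,0,0],[0,0,0.012,0,0,0],[0,0,0,0,0,0]]]' 0
python3 -c "
from h import *
go(.4492,.1955,.0282,13.9)"
```

```text
clock: 17.52
eef_pos: [0.4499, 0.1959, 0.0389]
tool_rot: [0.616, 0.787, 0.001, 0.001]
ft_force: [-1.0, 0.2, -2.1]
grip_width: 0.0369
tcp [0.4499 0.1959 0.0389] jaw 13.9 w 0.0369 F [-1.   0.2 -2.1] j6 1.74 t 17.52
[-0.0002 -0.0008  0.0107] [0.11 0.01 0.  ]
```

```bash
python3 -m jog '[[[-0.0002,-0.0008,0.010,0.1,0,0],[0,0,0.0008,0,0,0],[0,0,0,0,0,0]]]' 0
python3 -c "
from h import *
go(.4492,.1955,.0282,13.9)"
```

```text
clock: 17.9
eef_pos: [0.45, 0.1959, 0.028]
tool_rot: [0.616, 0.788, 0.001, 0.0]
ft_force: [0.2, -0.2, -0.3]
grip_width: 0.037
tcp [0.45   0.1959 0.028 ] jaw 13.9 w 0.037 F [ 0.2 -0.2 -0.3] j6 1.74 t 17.9
[-0.0002 -0.0009 -0.0002] [ 0.1  -0.01  0.01]
```

```bash
python3 -m jog '[[[0,0,0,0,0,0],[0,0,0,0,0,0],[0,0,0,0,0,0]]]' 0.062
python3 -m jog '[[[0,0,-0.015,0,0,0],[0,0,-0.03,0,0,0],[0,0,-0.05,0,0,0],[-0.02,0.01,-0.05,0,0,0],[-0.025,0.02,-0.05,0,0,0],[-0.02,0.015,-0.04,0,0,0],[0,0,0,0,0,0]]]' 0.062
python3 look.py pics/w4.png; python3 -c "
from h import *
c=cam('wrist'); b=[p for p in blobs(bolts(c,(200,20,360,200)),15,200)]
print(np.c_[b,toplane(c,b,.055)[:,:2]*1000].round(1))
go(.51,-.29,.30,90,10)"
```

```text
clock: 18.27
eef_pos: [0.4505, 0.1961, 0.0287]
tool_rot: [0.616, 0.787, 0.001, 0.001]
ft_force: [-0.1, 0.6, -0.0]
grip_width: 0.0618
clock: 19.15
eef_pos: [0.5101, 0.1421, 0.2783]
tool_rot: [0.616, 0.788, 0.003, 0.003]
ft_force: [-0.0, 0.3, -1.2]
grip_width: 0.0618
{'px': (282.0, 146.4), 'xy': (539.3, 175.6), 'wh': (119.2, 35.7), 'ang': 14.0} form [ 20.7 -62. ] dang 0.09999999999999964
{'px': (219.0, 110.3), 'xy': (450.6, 196.3), 'wh': (118.6, 38.8), 'ang': -75.9} form [-60.4 -20.6] dang -89.80000000000001
{'px': (252.8, 43.7), 'xy': (470.2, 283.7), 'wh': (119.7, 41.4), 'ang': 14.1} form [-20.4  59.5] dang 0.1999999999999993
{'px': (317.8, 75.0), 'xy': (558.9, 266.8), 'wh': (119.3, 37.6), 'ang': -76.2} form [61.6 21.8] dang -90.10000000000001
[[216.7  41.6 428.7 275.8]
 [288.1  42.2 510.1 295.7]
 [322.8  40.7 549.2 307.1]
 [219.1  78.8 439.6 236.8]
 [317.7 114.9 569.4 225.8]
 [221.9 147.7 460.2 155.6]
 [252.1 147.5 498.7 165.5]
 [316.  147.8 580.3 185.5]
 [272.  170.  531.9 142.6]]
tcp [0.5073 0.1425 0.2745] jaw 14.1 w 0.062 F [ 0.7 -0.2 -0.9] j6 1.6 t 19.25
[-0.042  -0.0103 -0.0026] [ 0.01  0.01 -7.59]
[-0.0403 -0.0157 -0.0026] [ 0.01  0.01 -7.59]
[-0.0379 -0.0209 -0.0026] [ 0.01  0.01 -7.59]
[-0.0348 -0.0257 -0.0026] [ 0.01  0.01 -7.59]
[-0.0311 -0.0301 -0.0026] [ 0.01  0.01 -7.59]
[-0.0268 -0.0339 -0.0026] [ 0.01  0.01 -7.59]
[-0.0221 -0.0372 -0.0026] [ 0.01  0.01 -7.59]
[-0.017  -0.0398 -0.0026] [ 0.01  0.01 -7.59]
[-0.0116 -0.0417 -0.0026] [ 0.01  0.01 -7.59]
[-0.006  -0.0428 -0.0026] [ 0.01  0.01 -7.59]
```

View pics/w4.png

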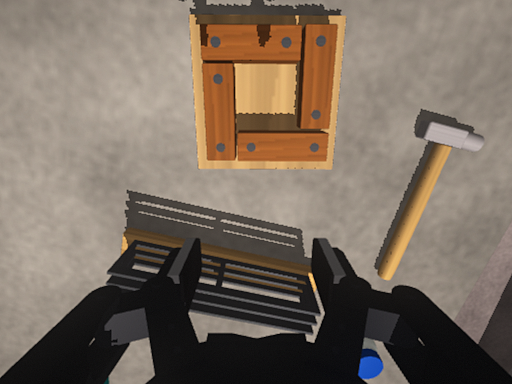

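The pinwheel is complete. By the bolts, the near bar is at (449.9,196.2) against (449.2,195.5), and the far bar at (559.3,266.5) against (559.4,266.1). Now to the die.

```bash
python3 -c "
from h import *
go(.53,-.36,.27,80,11)"
```

```text
tcp [0.5073 0.1425 0.2745] jaw 14.1 w 0.062 F [ 0.7 -0.2 -0.9] j6 1.6 t 19.25
[-0.0448 -0.0091  0.0004] [ 0.01  0.01 -5.99]
[-0.0436 -0.0137  0.0004] [ 0.01  0.01 -5.99]
[-0.0419 -0.0182  0.0004] [ 0.01  0.01 -5.99]
[-0.0398 -0.0225  0.0004] [ 0.01  0.01 -5.99]
[-0.0372 -0.0265  0.0004] [ 0.01  0.01 -5.99]
[-0.0343 -0.0303  0.0004] [ 0.01  0.01 -5.99]
[-0.0309 -0.0337  0.0004] [ 0.01  0.01 -5.99]
[-0.0272 -0.0367  0.0004] [ 0.01  0.01 -5.99]
[-0.0233 -0.0394  0.0004] [ 0.01  0.01 -5.99]
[-0.019  -0.0416  0.0004] [ 0.01  0.01 -5.99]
[-0.0146 -0.0433  0.0004] [ 0.01  0.01 -5.99]
```

```bash
python3 -m jog '[[[-0.045,-0.009,0,0,0,-6],[-0.0435,-0.0135,0,0,0,-6],[-0.042,-0.018,0,0,0,-6],[-0.04,-0.0225,0,0,0,-6],[-0.037,-0.0265,0,0,0,-6],[-0.034,-0.030,0,0,0,-6],[-0.031,-0.034,0,0,0,-6],[-0.027,-0.037,0,0,0,-6],[-0.023,-0.039,0,0,0,-6],[-0.019,-0.0415,0,0,0,-6],[-0.0145,-0.043,0,0,0,-6],[0,0,0,0,0,0]]]' 0.06
python3 -c "
from h import *
c=cam('wrist'); cv2.imwrite('pics/w5.png',c['img']); np.savez('w5.npz',K=c['K'],R=c['R'],t=c['t'],C=c['C'])
print(proj(c,[[.515,-.39,.064]]))
hsv=cv2.cvtColor(c['img'],cv2.COLOR_BGR2HSV); m=cv2.inRange(hsv,(2,120,40),(14,255,150))
for r in rects(c,m,.064,200): print(r)
go(.515,-.39,.2,80)"
```

```text
clock: 20.75
eef_pos: [0.5294, -0.3591, 0.2489]
tool_rot: [0.058, 0.998, 0.007, -0.022]
ft_force: [0.2, 0.5, 0.3]
grip_width: 0.06
[[226.82933778 170.17275493]]
{'px': (271.9, 278.4), 'xy': (673.5, -350.5), 'wh': (120.6, 18.2), 'ang': 4.6}
{'px': (224.0, 171.0), 'xy': (516.6, -393.7), 'wh': (68.6, 18.7), 'ang': -11.0}
{'px': (23.0, 56.4), 'xy': (366.2, -591.4), 'wh': (68.0, 19.0), 'ang': -52.3}
tcp [ 0.5295 -0.3573  0.2492] jaw 83.4 w 0.0603 F [-0.3  1.  -1.3] j6 -0.47 t 20.8
[ 0.0084 -0.0347  0.0492] [ 0.62 -2.56  3.39]
```

View pics/w5.png

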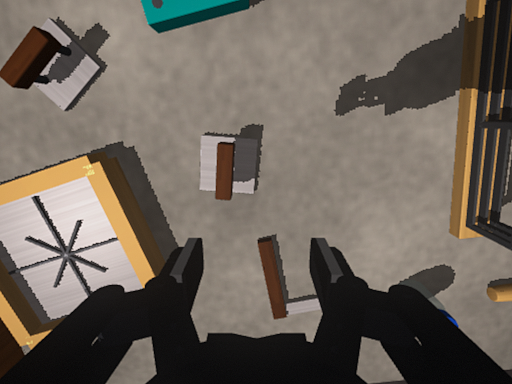

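The die meant is at px (228,165), its handle at (224,171): world (516.6,-393.7), angle -11°, 68.6 × 18.7 mm, which matches. The other die is at (55,62), farther to the robot's right. Cross-checking with the plate, then going down.

```bash
python3 -m jog '[[[0.008,-0.035,0.045,0.6,-2.5,4.2],[0,0,0.03,0,0,0],[0,0,0,0,0,0]]]' 0.05
python3 -c "
from h import *
a=np.load('w5.npz'); c=dict(a); im=cv2.imread('pics/w5.png'); hsv=cv2.cvtColor(im,cv2.COLOR_BGR2HSV)
m=cv2.inRange(hsv,(0,0,150),(179,40,255)); M=np.zeros_like(m); M[120:205,190:275]=m[120:205,190:275]
M=cv2.morphologyEx(M,cv2.MORPH_OPEN,np.ones((3,3))); pts=cv2.findNonZero(M); P=toplane(c,pts,.010)[:,:2].astype(np.float32)*1000
print(cv2.minAreaRect(P),len(pts))
go(.5166,-.3937,.034,79,3)"
```

```text
clock: 21.18
eef_pos: [0.5151, -0.3845, 0.1709]
tool_rot: [0.093, 0.996, 0.002, -0.002]
ft_force: [-0.6, 0.5, 0.2]
grip_width: 0.0501
((517.4921264648438, -394.6846618652344), (77.59732818603516, 76.75362396240234), 79.139404296875) 1216
tcp [ 0.5151 -0.3845  0.1709] jaw 79.3 w 0.0501 F [-0.6  0.5  0.2] j6 -0.46 t 21.18
[-0.0012 -0.0031  0.0456] [ 0.07 -0.08  0.1 ]
[-0.0012 -0.003   0.0456] [ 0.07 -0.08  0.1 ]
[-0.0011 -0.003   0.0456] [ 0.07 -0.08  0.1 ]
```

```bash
python3 -m jog '[[[-0.0035,-0.0095,0.03,0.1,-0.1,0.3],[0,0,0.03,0,0,0],[0,0,0.015,0,0,0],[0,0,0,0,0,0]]]' 0.05
python3 -c "
from h import *
go(.517,-.3942,.034,79)"
```

```text
clock: 21.68
eef_pos: [0.5205, -0.3904, 0.1004]
tool_rot: [0.093, 0.996, -0.0, 0.002]
ft_force: [1.1, 0.0, 0.3]
grip_width: 0.0502
tcp [ 0.5205 -0.3904  0.1004] jaw 79.4 w 0.0502 F [1.1 0.  0.3] j6 -0.46 t 21.68
[ 0.003  -0.0044  0.0664] [-0.01  0.19  0.35]
```

```bash
python3 -m jog '[[[0.003,-0.0044,0.02,0,0.2,0.35],[0,0,0.01,0,0,0],[0,0,0,0,0,0]]]' 0.05
python3 -c "
from h import *
go(.517,-.3942,.034,79)"
```

```text
clock: 22.05
eef_pos: [0.5202, -0.3947, 0.0753]
tool_rot: [0.095, 0.995, -0.002, 0.003]
ft_force: [0.7, -0.3, 0.7]
grip_width: 0.0498
tcp [ 0.5202 -0.3947  0.0753] jaw 79.1 w 0.0498 F [ 0.7 -0.3  0.7] j6 -0.46 t 22.05
[0.0035 0.0001 0.0413] [-0.2   0.41  0.1 ]
```

```bash
python3 -m jog '[[[0.0035,0,0.012,-0.2,0.4,0.1],[0.001,0,0.012,0,0,0],[0,0,0.012,0,0,0],[0,0,0,0,0,0]]]' 0.05
python3 -c "
from h import *
go(.517,-.3942,.034,79)"
```

```text
clock: 22.55
eef_pos: [0.5164, -0.3942, 0.0385]
tool_rot: [0.096, 0.995, -0.0, 0.001]
ft_force: [-0.4, 0.1, 0.9]
grip_width: 0.05
tcp [ 0.5164 -0.3942  0.0385] jaw 79.0 w 0.05 F [-0.4  0.1  0.9] j6 -0.46 t 22.55
[-0.0006  0.0002  0.0045] [-0.04  0.11  0.01]
```

```bash
python3 -m jog '[[[-0.0006,0,0.0045,0,0.1,0],[0,0,0,0,0,0]]]' 0.05
python3 -m jog '[[[0,0,0,0,0,0],[0,0,0,0,0,0],[0,0,0,0,0,0],[0,0,0,0,0,0],[0,0,0,0,0,0]]]' 0
python3 -c "
from h import *
go(.517,-.3942,.25,79,5)"
```

```text
clock: 22.8
eef_pos: [0.5171, -0.3945, 0.0337]
tool_rot: [0.096, 0.995, -0.0, -0.0]
ft_force: [-0.7, 0.6, -0.2]
grip_width: 0.0499
clock: 23.42
eef_pos: [0.5175, -0.395, 0.0343]
tool_rot: [0.096, 0.995, -0.001, 0.001]
ft_force: [0.5, 0.4, -1.4]
grip_width: 0.0187
tcp [ 0.5175 -0.395   0.0343] jaw 79.0 w 0.0187 F [ 0.5  0.4 -1.4] j6 -0.46 t 23.43
[ 0.0001  0.0001 -0.0431] [-0.02  0.01 -0.  ]
[ 0.0001  0.0001 -0.0431] [-0.02  0.01 -0.  ]
[ 0.0001  0.0001 -0.0431] [-0.02  0.01 -0.  ]
[ 0.0001  0.0001 -0.0431] [-0.02  0.01 -0.  ]
[ 0.0001  0.0001 -0.0431] [-0.02  0.01 -0.  ]
```

```bash
python3 -m jog '[[[0,0,-0.015,0,0,0],[0,0,-0.03,0,0,0],[0,0,-0.045,0,0,0],[0,0,-0.05,0,0,0],[0,0,-0.045,0,0,0],[0,0,-0.03,0,0,0],[0,0,0,0,0,0]]]' 0
python3 -c "
from h import *
go(.5044,.2308,.25,103.9,14)"
```

```text
clock: 24.3
eef_pos: [0.5137, -0.3913, 0.2517]
tool_rot: [0.096, 0.995, 0.004, -0.007]
ft_force: [0.4, -0.1, -5.9]
grip_width: 0.019
tcp [ 0.5137 -0.3913  0.2517] jaw 79.0 w 0.019 F [ 0.4 -0.1 -5.9] j6 -0.46 t 24.3
[0.0091 0.0435 0.0005] [ 0.04 -0.05 -1.78]
[0.0078 0.0438 0.0005] [ 0.04 -0.05 -1.78]
[0.0064 0.044  0.0004] [ 0.04 -0.05 -1.78]
[0.005  0.0442 0.0004] [ 0.04 -0.05 -1.78]
[0.0037 0.0443 0.0004] [ 0.04 -0.05 -1.78]
[0.0023 0.0444 0.0003] [ 0.04 -0.05 -1.78]
[0.0009 0.0444 0.0003] [ 0.04 -0.05 -1.78]
[-0.0005  0.0444  0.0003] [ 0.04 -0.05 -1.78]
[-0.0018  0.0444  0.0003] [ 0.04 -0.05 -1.78]
[-0.0032  0.0443  0.0002] [ 0.04 -0.05 -1.78]
[-0.0046  0.0442  0.0002] [ 0.04 -0.05 -1.78]
[-0.006   0.044   0.0002] [ 0.04 -0.05 -1.78]
[-0.0073  0.0438  0.0002] [ 0.04 -0.05 -1.78]
[-0.0087  0.0436  0.0001] [ 0.04 -0.05 -1.78]
```

```bash
python3 -m jog '[[[0.007,0.025,-0.002,0,0,-1.2],[0.009,0.040,-0.002,0,0,-1.8],[0.007,0.0435,-0.002,0,0,-1.8],[0.0055,0.044,-0.002,0,0,-1.8],[0.004,0.044,-0.002,0,0,-1.8],[0.003,0.044,-0.002,0,0,-1.8],[0.0015,0.044,-0.001,0,0,-1.8],[0,0.044,-0.001,0,0,-1.8],[-0.001,0.044,-0.001,0,0,-1.8],[-0.0025,0.044,-0.001,0,0,-1.8],[-0.004,0.044,0,0,0,-1.8],[-0.005,0.04,0,0,0,-1.8]]]' 0
python3 -c "
from h import *
go(.5044,.2308,.25,103.9,4)"
```

```text
clock: 25.8
eef_pos: [0.4838, 0.1277, 0.2493]
tool_rot: [-0.09, 0.995, 0.012, -0.027]
ft_force: [1.2, -0.3, -6.5]
grip_width: 0.019
tcp [0.4838 0.1277 0.2493] jaw 100.3 w 0.019 F [ 1.2 -0.3 -6.5] j6 0.06 t 25.8
[-0.0097  0.0244  0.    ] [ 0.43 -0.73 -0.89]
[-0.0101  0.0243 -0.    ] [ 0.43 -0.73 -0.89]
[-0.0104  0.0241 -0.0001] [ 0.43 -0.73 -0.89]
[-0.0108  0.024  -0.0001] [ 0.43 -0.73 -0.89]
```

```bash
python3 -m jog '[[[-0.01,0.024,0,0.4,-0.7,-0.9],[-0.01,0.024,0,0.4,-0.7,-0.9],[-0.0095,0.022,0,0.4,-0.7,-0.9],[-0.008,0.015,0,0.2,-0.4,-0.5],[0,0,0,0,0,0],[0,0,0,0,0,0]]]' 0
python3 -c "
from h import *
go(.5044,.2308,.17,103.9,3)"
```

```text
clock: 26.55
eef_pos: [0.4964, 0.2218, 0.238]
tool_rot: [-0.122, 0.992, -0.001, -0.013]
ft_force: [-0.3, 0.2, -5.4]
grip_width: 0.0187
tcp [0.4964 0.2218 0.238 ] jaw 104.0 w 0.0187 F [-0.3  0.2 -5.4] j6 0.17 t 26.55
[-0.0039  0.0023  0.0226] [ 0.02 -0.52  0.02]
[-0.0037  0.0023  0.0226] [ 0.02 -0.52  0.02]
[-0.0035  0.0023  0.0226] [ 0.02 -0.52  0.02]
```

```bash
python3 -m jog '[[[-0.0055,0.0035,0.02,0,-1.5,0],[-0.0055,0.0035,0.025,0,0,0],[0,0,0.012,0,0,0],[0,0,0,0,0,0],[0,0,0,0,0,0]]]' 0
python3 -c "
from h import *
c=cam('wrist'); cv2.imwrite('pics/w6.png',c['img'])
go(.5044,.2308,.103,103.9,3)"
```

```text
clock: 27.18
eef_pos: [0.5053, 0.227, 0.1805]
tool_rot: [-0.119, 0.993, -0.0, -0.0]
ft_force: [0.6, -0.1, -5.9]
grip_width: 0.0187
tcp [0.5053 0.227  0.1806] jaw 103.6 w 0.019 F [ 0.6 -1.1 -6. ] j6 0.18 t 27.23
[0.     0.0013 0.0259] [-0.01 -0.   -0.09]
[0.     0.0013 0.0259] [-0.01 -0.   -0.09]
[0.     0.0013 0.0259] [-0.01 -0.   -0.09]
```

View pics/w6.png

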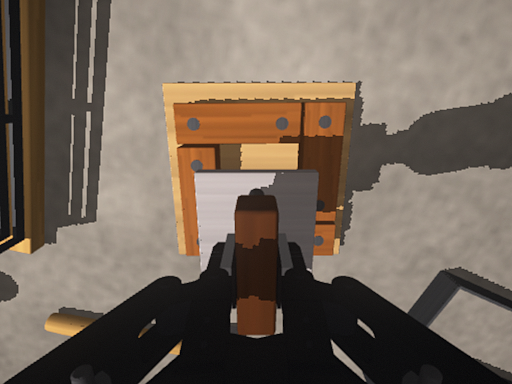

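The die hangs level in the wrist view. The plate's robot-side top edge runs (195,170)–(319,170), so I check its offset from the TCP.

```bash
python3 -c "
from h import *
c=cam('wrist'); o=bot.get_obs(); z=o['eef_pos'][2]-.034+.010
P=toplane(c,[[195,170],[319,170]],z)*1000; X=Ro.from_quat(o['tool_rot']).as_matrix()[:,0]
d=P[1]-P[0]; print(P.round(1),np.linalg.norm(d),np.degrees(np.arctan2(d[1],d[0])))
print('centre',(P.mean(0)-39*X).round(1),'tcp',(o['eef_pos']*1000).round(1))
go(.5044,.2308,.103,103.9,3)"
```

```text
[[474.8 181.9 156.7]
 [456.7 256.  156.7]] 76.27032091125635 103.68193748251744
centre [503.6 228.1 156.7] tcp [505.4 227.2 180.7]
tcp [0.5054 0.2272 0.1807] jaw 103.6 w 0.0193 F [-0.7 -0.4 -6.4] j6 0.18 t 27.27
[0.0001 0.0013 0.0259] [-0.01  0.   -0.09]
[0.0001 0.0012 0.0259] [-0.01  0.   -0.09]
[0.0001 0.0012 0.0259] [-0.01  0.   -0.09]
```

```bash
python3 -m jog '[[[0,0.0028,0.01,0,0,-0.2],[0,0,0.015,0,0,0],[0,0,0.012,0,0,0],[0,0,0,0,0,0],[0,0,0,0,0,0]]]' 0
python3 -c "
from h import *
go(.5051,.2299,.103,103.9)"
```

```text
clock: 27.9
eef_pos: [0.5047, 0.2303, 0.1413]
tool_rot: [-0.121, 0.993, -0.0, 0.0]
ft_force: [0.7, 0.2, -6.0]
grip_width: 0.0193
tcp [0.5047 0.2303 0.1413] jaw 103.9 w 0.0193 F [ 0.7  0.2 -6. ] j6 0.19 t 27.9
[-0.0002 -0.0005  0.0383] [-0.02  0.04 -0.03]
```

```bash
python3 -m jog '[[[-0.0002,-0.0005,0.01,0,0,0],[0,0,0.012,0,0,0],[0,0,0.008,0,0,0],[0,0,0,0,0,0],[0,0,0,0,0,0]]]' 0
python3 -c "
from h import *
go(.5051,.2299,.103,103.9)"
```

```text
clock: 28.52
eef_pos: [0.5054, 0.23, 0.1094]
tool_rot: [-0.121, 0.993, -0.0, 0.001]
ft_force: [0.6, 0.2, -5.9]
grip_width: 0.0192
tcp [0.5054 0.23   0.1094] jaw 103.9 w 0.0192 F [ 0.6  0.2 -5.9] j6 0.19 t 28.52
[0.0003 0.     0.0064] [-0.01  0.07 -0.04]
```

```bash
python3 -m jog '[[[0.0003,0,0.006,0,0,0],[0,0,0,0,0,0],[0,0,0,0,0,0],[0,0,0,0,0,0]]]' 0
python3 - <<'E'
from h import *
c=cam('wrist'); cv2.imwrite('pics/w7.png',c['img']); s=cam('scene')
go(.5051,.2299,.103,103.9); print(np.abs(bot.get_obs()["joint_vel"]).max().round(4))
u=proj(s,[[.504,.23,.07]])[0].astype(int); a=s["img"][u[1]-55:u[1]+55,u[0]-70:u[0]+70]
a=cv2.resize(a,None,fx=4,fy=4,interpolation=cv2.INTER_CUBIC)[:384]
cv2.imwrite('pics/fin.png',cv2.resize(np.hstack([c["img"],a[:384,:512]]),(800,300)))
E
```

```text
clock: 29.02
eef_pos: [0.5057, 0.2302, 0.1039]
tool_rot: [-0.121, 0.993, 0.0, 0.001]
ft_force: [-0.4, 0.6, -6.0]
grip_width: 0.0191
tcp [0.5058 0.2302 0.1039] jaw 103.9 w 0.019 F [ 0.2 -0.5 -4.6] j6 0.19 t 29.12
[ 0.0007 -0.0001  0.0009] [ 0.01  0.18 -0.04]
0.002
```

View pics/fin.png

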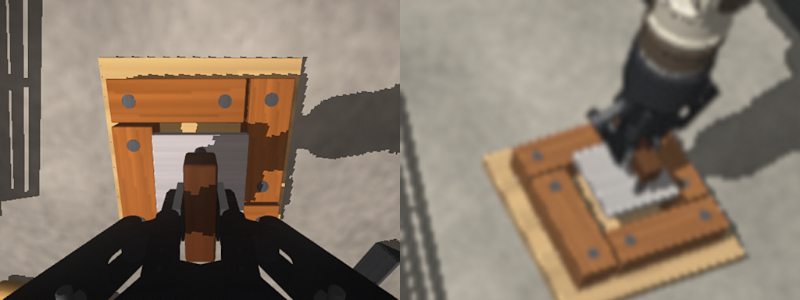

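The final view shows the die level over the well with the gap visible all round, and all four bars are in place. The die is still, so I hand in.

```bash
python3 -c "
from workcell import bot
print(bot.job_done())"
```

```text
the job is handed in; nothing more can be done
None
```

Both loose bars are in the pinwheel, and the die is being held still and level over the well. I handed the job in at about 29 s of the 72 s allowed. `job_done()` gives no verdict, so I don't know how it was judged.

- **Bars:** By their bolt heads in the wrist camera, the far bar is about 0.4 mm from its place and the near bar about 1 mm. Both are square to the slab within 0.2°. By their outlines the near bar looked 1.6 mm off, still well inside the 7 mm limit.
- **Die:** I took the left one of the two look-alikes and carried it over the rack with roughly 10 cm of clearance. By the tool's pose, the underside is about 16 mm above the bar tops, it is level within 0.2°, and its edges are parallel to the well within 0.1°. It weighs about 6 N in the grip.
- **Centring:** The tool is within 1 mm of its target over the well. The die's own offset from the tool came out 1–2 mm different in two measurements (before the lift and in hand), so I split the difference. I did not measure the gap all round at the final height, only looked at it in the last picture.
- **Not checked:** I did not re-measure the hammer, jar and square at the end. No move went near them, and the force readings showed no unexpected contact.

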